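Release the swing bolt of a filter housing

TASK

The lid of the filter housing on the bench is held by one hinged swing bolt with a wing nut. Unscrew the wing nut until you feel it come up against the stop collar near the end of the bolt, without jamming it there; only then swing the bolt out of the slotted lug and lay it down to the front, at least two thirds of the way to level, and leave it there. Do not force anything, do not lean on the lid, do not fling the bolt, and leave the other things on the bench where they are.

Things in the scene. Friction and masses are not known exactly. Their poses are not given: they have to be found in the camera images.
- vessel: small steel filter housing, fixed to the bench: shell 120 mm across on a 144 mm foot, 110 mm tall without its lid; pipe stubs to both sides (+-y, reaching 103 mm from the centre, 81 mm high). Origin: centre of its underside. Its own -x is its front, roughly towards the robot, where the bolt stands; z up
- lid: round steel lid 150 mm across, 13 mm thick, on a springy gasket. Origin: centre of its top face, 128 to 131 mm above the bench; axes as the housing's. As the nut is undone the gasket lifts the lid by up to 3 mm (pushing up with 5 to 10 N). Its top is bare but for a brass plug 10 mm high at x = +35 mm
- lug (a point): point on the bolt's upright axis, level with the lug's top; axes as the lid's. The lug, part of the lid, is two flat tines level with the lid's top, 12 mm wide and 13 mm thick, with a 13 mm slot between them, open to the front (-x). They end at x = -16.5 mm; the last 4 mm of each is a lip 2.5 mm high that keeps a tight nut from sliding out
- bolt: swing bolt: threaded stem 10 mm thick, 106 mm long. Origin: on its hinge pin, 55 mm above the bench, 98 mm in front (-x) of the housing's centre; z along the stem to its free end. Upright at the start (then x, y as the housing's); it swings only to the housing's front (-x), up to 1.5 rad. Stiff hinge, 0.2 N m: when free, 2 to 3 N at the nut moves it, and it stays where it is left
- nut: cast aluminium wing nut on the bolt. Origin: on the bolt's axis, centre of its underside, which sits on the lug at the start; z along the bolt, x along the wings. Hub 24 mm across, 8 mm high; above it two upright flat wings, 11 mm thick (y), 62 mm over both tips (x), from 6 to 40 mm above the origin, with a gap of 11 to 18 mm in the middle where the stem stands
- nut_top (a point): on the nut's axis, 40 mm above its origin, at the height of the wings' tops; axes as the nut's. Seen from above the nut loosens counter-clockwise (+z) and rises 20 mm a turn. Thread friction 0.05 N m. Tight, the nut's origin is 73 mm from the bolt's pin; it starts 0 to 2.7 mm above that and is free of the lips from about 81 mm
- bolt_end (a point): the free end of the bolt, 106 mm from its pin; axes as the bolt's. A stop collar as thick as the stem sits just below it, on each bolt at another height: the nut meets it with its origin 82.5 to 87.5 mm from the pin. Under the collar a spring washer softens the contact: past the first touch the turning torque climbs by about 0.2 N m a rad; 60 N on it, about 0.9 rad past the touch, counts as jammed
- carton_tall: blue carton 75 x 75 x 115 mm, standing; origin under its centre (bystander)
- carton_flat: yellow carton 95 x 75 x 50 mm; origin under its centre (bystander)
- carton_small: plain carton 60 x 60 x 80 mm; origin under its centre (bystander)
- wrench: open-ended wrench 180 mm long lying on the bench beside the housing; not needed (bystander)
- gasket: spare ring gasket, 124 mm across, 6 mm thick, lying on the bench beside the housing (bystander)
- element: pleated filter cartridge, 74 mm across, 120 mm tall, standing (bystander)
There are look-alikes about, which are no part of the job. Leave any green or pink look-alike of the vessel alone.

How it is judged:
By the outcome, as a careful person would: the job done as asked, in the order asked, and still so for the second after the job is handed in, with the robot touching nothing.
It also fails if it takes over 70 s, if anything falls off the work surface, if the arm or the gripper's body presses on something with over 40 N, if the wrist force passes 120 N, or if a joint passes its speed limit or range.

ROBOT

A 7-joint arm with a two-finger parallel gripper is mounted at the origin on the work surface. World frame = base frame: x ahead of the robot, y to its left, z up, the work surface at z = 0. Lengths are in mm, angles in rad, forces in N, time in s.
With the tool pointing down it reaches from about 400 to 875 mm from the base axis. Payload 4.4 kg.
Tool frame: the origin (TCP) lies midway between the tips of the shut fingers; the grasp point (between the pads) lies 19 mm behind it; z points along the fingers, y is the line along which they close (so a half turn about z gives the same grasp; the last joint's range is limited). The gripper opens to 85 mm and grips with 20 to 120 N. Pads are 22 mm wide; open, the fingers measure 114 mm over their backs; the gripper's body (76 mm by 85 mm) begins 54 mm behind the grasp point. The pads swing forward as they close: fully open they stand 13 mm farther back than shut.
Start: joints at [1.157, 0.628, 0.038, 1.517, -0.027, 0.996, -0.02], TCP at [221.568, -611.086, 231.313] pointing down, gripper open.
Joint ranges: [-3.06, 3.06], [-0.37, 2.12], [-1.25, 1.32], [0.18, 2.47], [-1.1, 4.24], [0.23, 1.98], [-2.94, 2.94]. Speed limits (rad/s): [2.57, 2.57, 3.14, 3.14, 3.14, 3.14, 3.14].

INTERFACE

Orientations are given as [roll, pitch, yaw] about the fixed x, y, z axes, in that order (R = Rz(yaw) Ry(pitch) Rx(roll)).
In Python, from cell import ctrl gives the robot as it stands.
- The arm moves only by the shell command python3 -m handwheel 'ROWS'. ROWS is JSON, a list of rows, each a list of 3 entries, a list of its own where there are three numbers: the turn, a rotation vector about the tool's x, y, z in degrees, then the shift along the tool's x, y, z in m, then the closure, from 0 (fully open) to 1 (shut). A call has 1 to 5 rows; each row shifts and turns the commanded pose from where the row before left it, along the tool's axes as they then stand; what a row does not reach is not made up. A row lasts 1/12 s, in which the tool goes at most 41.7 mm and 7.16 degrees, less where a joint would pass 70% of its speed; a pose out of reach is approached as far as the arm can. A call is refused whole if a number of a shift passes 0.0417 or a number of a turn 7.16, either way. A call with a gripper value outside its range is refused whole. The fingers move at their own pace and stop on an object; the grip force is fixed at half the most. Time passes only in rows, so rows that do not move let the fingers close. It gives the time, the measured TCP pose, the force, the opening and the grip force at its end, in the units of the state.
- ctrl.read_state(): the state, without advancing time (a new reading comes with each control period).
- ctrl.get_image(name): name is "side" or "top" or "wrist"; returns a dict with "pixels" (384x512x3 uint8, red, green, blue), "fx", "fy", "cx", "cy" (pixels), "pose" (4x4, takes a point from camera to world coordinates); the wrist camera has in their place "T_tool_cam" (4x4, takes a point from camera to tool coordinates, whose origin is the TCP and whose axes are the flange's). Camera axes: x right, y up, looking along -z (the intrinsics and any distortion apply to the point x, -y, -z); pixel columns grow to the right and rows downward; lengths in mm; the calibration is good to about 2 mm. A picture is of the moment at which its call begins: read the wrist's pose just before it. There is no depth.
- ctrl.finish_job(): hands the job in; it is judged then, once.
The state is a dict: "clock": time; "qpos": joint angles; "qd": joint speeds; "tau": joint torques, N m; "eef_pos": TCP position; "tool_rot": TCP orientation; "force": force on the tool from outside, world axes, zero at the start; "torque": the same for the moment, N m; "width": finger opening in mm; "gripper_force": force on a finger pad.
Only numpy, scipy, OpenCV 4.12 (cv2) and the standard library are available. Lean on these libraries where they do the work, as an engineer would, in place of code of your own. Each camera call takes 0.05 s, during which the arm holds its last target. There are 200 camera calls.

## Working session

There is one attempt and no reset: what is moved stays moved. The work goes in short steps, Python scripts to look and compute and a shell command to move; the robot and the scene stay as the last step left them, time stands still between calls to the robot, and variables do not carry over. Pictures are saved under pics/ and viewed, at most 13 in all, crops included, and the job is handed in when it is done.

```bash
ls; mkdir -p pics
python3 - <<'E'
from cell import ctrl
import cv2,numpy as np
np.set_printoptions(precision=3,suppress=True)
s=ctrl.read_state();print(s)
for n in("top","side"):
    i=ctrl.get_image(n);cv2.imwrite(f"pics/{n}0.png",i["pixels"][:,:,::-1])
    print(n,{k:i[k] for k in i if k!="pixels"})
i=ctrl.get_image("wrist");print({k:i[k] for k in i if k!="pixels"})
E
```

```text
pics
{'clock': 0.0, 'qpos': array([ 1.157,  0.629,  0.038,  1.518, -0.027,  0.996, -0.02 ]), 'qd': array([ 0.002, -0.001,  0.001,  0.   , -0.001,  0.002, -0.002]), 'tau': array([ -0.001, -56.339,   1.226, -19.345,   0.011,   0.01 ,   0.   ]), 'eef_pos': array([ 221.362, -610.469,  230.381]), 'tool_rot': array([-3.14 ,  0.   ,  0.348]), 'force': array([-0.968,  0.669, -0.201]), 'torque': array([ 0.017,  0.047, -0.003]), 'gripper_force': 0.0, 'width': 85.31707008732515}
top {'fx': 399.3509335745404, 'fy': 399.3509335745404, 'cx': 251.11272272252614, 'cy': 192.92061509255808, 'pose': array([[  -0.019,    0.987,   -0.157,  320.054],
       [  -1.   ,   -0.018,    0.005,    8.935],
       [   0.002,    0.157,    0.988, 1232.144],
       [   0.   ,    0.   ,    0.   ,    1.   ]])}
side {'fx': 441.5443034113269, 'fy': 441.5443034113269, 'cx': 257.24062552739565, 'cy': 190.3597403324127, 'pose': array([[ -0.898,   0.237,  -0.372,  -2.762],
       [ -0.441,  -0.451,   0.776, 981.286],
       [  0.016,   0.86 ,   0.51 , 774.263],
       [  0.   ,   0.   ,   0.   ,   1.   ]])}
{'fx': 315.1406841133779, 'fy': 315.1406841133779, 'cx': 251.00608647345226, 'cy': 184.82589790719027, 'T_tool_cam': array([[   0.001,    0.949,    0.316,   81.889],
       [   1.   ,   -0.   ,   -0.   ,   -0.109],
       [  -0.   ,    0.316,   -0.949, -142.004],
       [   0.   ,    0.   ,    0.   ,    1.   ]])}
```

View pics/top0.png

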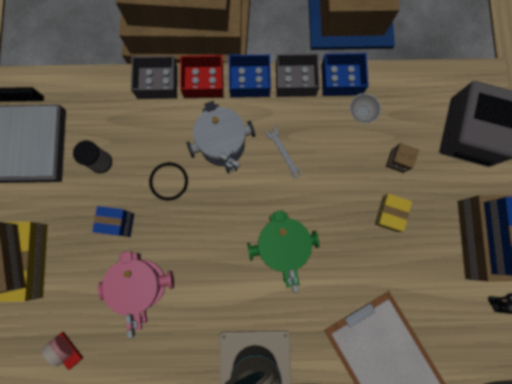

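View pics/side0.png

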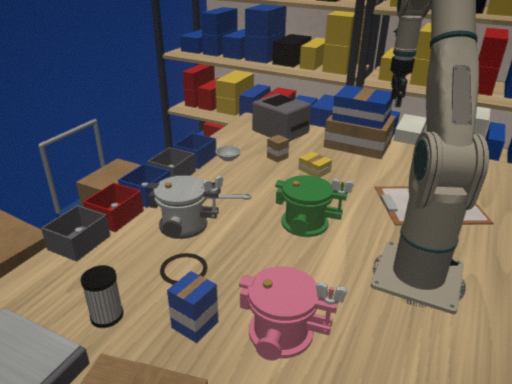

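```bash
cat > h.py <<'E'
from cell import ctrl
import cv2,numpy as np
from scipy.spatial.transform import Rotation as R
np.set_printoptions(precision=2,suppress=True)
def toolT(s):
    T=np.eye(4);T[:3,:3]=R.from_euler('xyz',s["tool_rot"]).as_matrix();T[:3,3]=s["eef_pos"];return T
def shot(n,f=None):
    s=ctrl.read_state();i=ctrl.get_image(n)
    if n=="wrist": i["pose"]=toolT(s)@i["T_tool_cam"]
    if f: cv2.imwrite(f"pics/{f}.png",i["pixels"][:,:,::-1])
    return i
def ray(i,u,v):
    d=np.array([(u-i["cx"])/i["fx"],-(v-i["cy"])/i["fy"],-1.]);P=np.array(i["pose"])
    return P[:3,3],P[:3,:3]@d/np.linalg.norm(d)
def plane(i,u,v,z):
    o,d=ray(i,u,v);return o+d*(z-o[2])/d[2]
def tri(*rs):
    A=0;b=0
    for o,d in rs:
        M=np.eye(3)-np.outer(d,d);A=A+M;b=b+M@o
    X=np.linalg.solve(A,b)
    return X,[float(np.linalg.norm((np.eye(3)-np.outer(d,d))@(X-o))) for o,d in rs]
def proj(i,X):
    P=np.linalg.inv(np.array(i["pose"]));c=P[:3,:3]@np.asarray(X)+P[:3,3]
    return np.array([i["cx"]+i["fx"]*c[0]/-c[2],i["cy"]-i["fy"]*c[1]/-c[2]])
def totool(s,X): # world point into tool axes, mm
    T=toolT(s);return T[:3,:3].T@(np.asarray(X)-T[:3,3])
E
python3 - <<'E'
from h import *
t=shot("top");s=shot("side")
print("lid",plane(t,219,134,130),"nut",plane(t,232,167,165),"plug",plane(t,213,105,135))
hsv=cv2.cvtColor(t["pixels"],cv2.COLOR_RGB2HSV)
out=[]
for i,(a,b,c,d) in((t,(170,90,270,190)),(s,(140,160,240,245))):
    p=i["pixels"][b:d,a:c][:,:,::-1];out.append(cv2.resize(p,(400,400*(d-b)//(c-a)),interpolation=cv2.INTER_CUBIC))
h=max(o.shape[0] for o in out)
out=[cv2.copyMakeBorder(o,0,h-o.shape[0],0,0,cv2.BORDER_CONSTANT) for o in out]
cv2.imwrite("pics/c1.png",np.hstack(out))
E
```

```text
lid [667.14  92.09 130.  ] nut [561.94  54.51 165.  ] plug [752.53 108.44 135.  ]
```

View pics/c1.png

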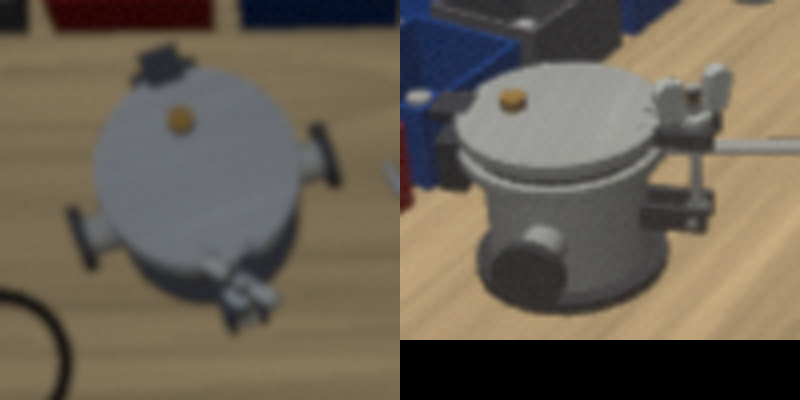

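```bash
W='[[[0,0,0],[0.028,-0.025,-0.005],0],[[0,0,0],[0.028,-0.025,-0.005],0],[[0,0,0],[0.028,-0.025,-0.005],0],[[0,0,0],[0.028,-0.025,-0.005],0],[[0,0,0],[0.028,-0.025,-0.005],0]]'; true
python3 -m handwheel '[[[0,0,0],[0.028,-0.025,-0.005],0],[[0,0,0],[0.028,-0.025,-0.005],0],[[0,0,0],[0.028,-0.025,-0.005],0],[[0,0,0],[0.028,-0.025,-0.005],0],[[0,0,0],[0.028,-0.025,-0.005],0]]'
python3 -m handwheel '[[[0,0,0],[0.028,-0.025,-0.005],0],[[0,0,0],[0.028,-0.025,-0.005],0],[[0,0,0],[0.028,-0.025,-0.005],0],[[0,0,0],[0.028,-0.025,-0.005],0],[[0,0,0],[0.028,-0.025,-0.005],0]]'
python3 -c "
from h import *
print(ctrl.read_state())"
```

```text
clock: 0.67
eef_pos: [311.1, -444.2, 256.5]
tool_rot: [-3.141, -0.0, 0.347]
force: [0.8, -0.3, -0.1]
width: 85.2
gripper_force: 0.0
clock: 1.08
eef_pos: [400.1, -278.9, 281.7]
tool_rot: [3.141, -0.0, 0.348]
force: [1.1, -0.0, 0.1]
width: 85.5
gripper_force: 0.0
{'clock': 1.0833, 'qpos': array([ 0.55,  0.33, -0.  ,  1.89,  0.  ,  0.92, -0.67]), 'qd': array([-0.82, -0.16, -0.13,  0.06,  0.05,  0.09, -0.97]), 'tau': array([  4.77, -39.3 ,   0.91, -17.52,  -0.01,   0.11,   1.04]), 'eef_pos': array([ 400.12, -278.92,  281.73]), 'tool_rot': array([ 3.14, -0.  ,  0.35]), 'force': array([ 1.06, -0.04,  0.06]), 'torque': array([-0.05, -0.03,  0.01]), 'gripper_force': 0.0, 'width': 85.45372698735308}
```

```bash
python3 -m handwheel '[[[0,0,0],[0.028,-0.025,-0.005],0],[[0,0,0],[0.028,-0.025,-0.005],0],[[0,0,0],[0.028,-0.025,-0.005],0],[[0,0,0],[0.028,-0.025,-0.005],0],[[0,0,0],[0.028,-0.025,-0.005],0]]'
python3 -m handwheel '[[[0,0,0],[0.028,-0.025,-0.005],0],[[0,0,0],[0.028,-0.025,-0.005],0],[[0,0,0],[0.028,-0.025,-0.005],0],[[0,0,0],[0.02,-0.025,-0.005],0],[[0,0,0],[0,0,0],0]]'
python3 -m handwheel '[[[0,0,0],[0,0,0],0],[[0,0,0],[0,0,0],0]]' >/dev/null
python3 -c "
from h import *
s=ctrl.read_state();print(s['eef_pos'],s['tool_rot'],s['qpos'],s['clock'])
i=shot('wrist','w1');np.save('w1.npy',i['pose'])"
```

```text
clock: 1.5
eef_pos: [489.1, -113.6, 306.8]
tool_rot: [3.141, -0.0, 0.348]
force: [0.7, -0.5, 0.2]
width: 85.4
gripper_force: 0.0
clock: 1.92
eef_pos: [554.5, 23.0, 327.1]
tool_rot: [-3.137, -0.005, 0.358]
force: [-0.0, 0.4, 1.5]
width: 85.5
gripper_force: 0.0
[551.86  13.22 326.02] [3.14 0.   0.35] [-0.    0.39 -0.1   1.66  0.05  1.09 -1.34] 2.0833
```

View pics/w1.png

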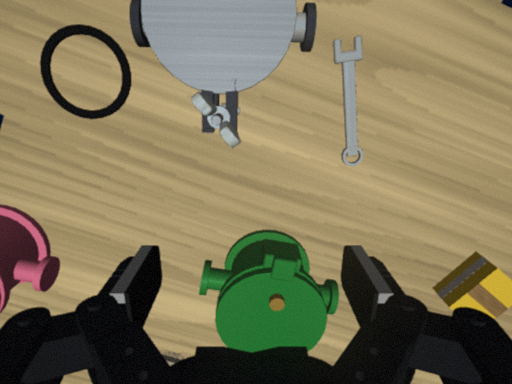

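```bash
python3 -m handwheel '[[[0,0,0],[0.03,-0.006,0],0],[[0,0,0],[0.03,-0.006,0],0],[[0,0,0],[0.02,-0.006,0],0],[[0,0,0],[0,0,0],0],[[0,0,0],[0,0,0],0]]'>/dev/null
python3 -c "
from h import *
s=ctrl.read_state();print(s['eef_pos'],s['tool_rot'],s['qpos'],s['clock'])
i=shot('wrist','w2');np.save('w2.npy',i['pose'])
a=dict(i);a['pose']=np.load('w1.npy')
outs=[]
for f,k in(('w1',(190,85,250,150)),('w2',None)):
    im=cv2.imread(f'pics/{f}.png')
    if k is None:
        u,v=proj(i,plane(a,218,118,150)).astype(int);k=(u-30,v-35,u+30,v+30)
    print(k);x=im[k[1]:k[3],k[0]:k[2]];outs.append(cv2.resize(x,(390,390*x.shape[0]//x.shape[1]),interpolation=cv2.INTER_CUBIC))
print(plane(a,218,118,150))
cv2.imwrite('pics/c2.png',np.hstack(outs))
"
```

```text
[621.26  57.04 325.56] [3.14 0.   0.35] [-0.07  0.51 -0.1   1.46  0.06  1.17 -1.41] 2.55
(190, 85, 250, 150)
(np.int64(206), np.int64(158), np.int64(266), np.int64(223))
[583.69  59.48 150.  ]
```

View pics/c2.png

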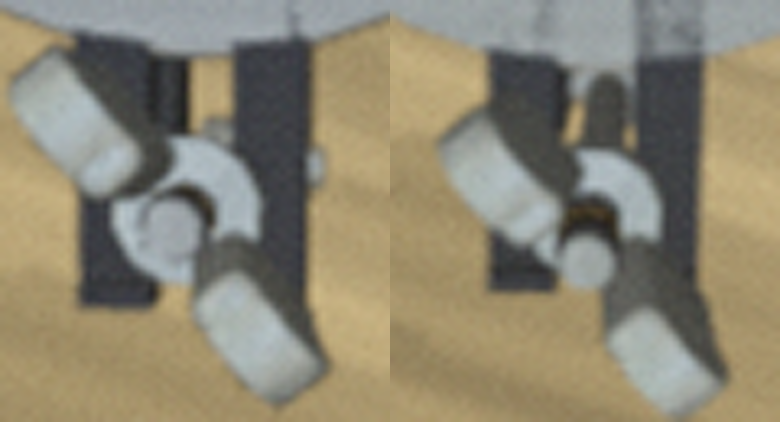

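```bash
cat > m.py <<'E'
from h import *
i=ctrl.get_image('wrist')
a=dict(i);a['pose']=np.load('w1.npy');b=dict(i);b['pose']=np.load('w2.npy')
A=lambda x,y:(190+x/6.5,85+y/6.5)
B=lambda x,y:(206+(x-390)/6.5,158+y/6.5)
def T(n,p,q):
    X,e=tri(ray(a,*A(*p)),ray(b,*B(*q)));print(n,X,np.round(e,2));return X
st=T('stem',(173,228),(585,258))
u=T('ULtip',(36,74),(464,129));l=T('LRtip',(304,387),(706,399))
uc=T('ULtopc',(78,126),(503,177));lc=T('LRtopc',(261,335),(667,363))
print('mid',(u+l)/2,(uc+lc)/2,'span',np.linalg.norm((u-l)[:2]),'yaw',np.arctan2(*(u-l)[1::-1]),np.arctan2(*(uc-lc)[1::-1]))
t1=T('tineLfront',(80,305),(490,290));t2=T('tineLback',(80,45),(490,55))
z=129
for f,F,p,q in((a,A,(80,305),(80,45)),(a,A,(311,200),(308,45)),(b,B,(490,290),(490,60)),(b,B,(703,250),(703,60))):
    P=plane(f,*F(*p),z);Q=plane(f,*F(*q),z);print('tine',P,Q,'yaw',np.arctan2(*(Q-P)[1::-1]))
E
python3 m.py
```

```text
stem [582.59  59.65 158.8 ] [0.03 0.03]
ULtip [597.09  84.83 160.36] [0.14 0.14]
LRtip [567.43  33.49 162.58] [0.06 0.06]
ULtopc [592.47  76.66 162.84] [0.15 0.15]
LRtopc [573.54  42.23 167.78] [0.1 0.1]
mid [582.26  59.16 161.47] [583.    59.45 165.31] span 59.29163017756645 yaw 1.047022134761946 1.068150565537781
tineLfront [562.09  71.4  134.46] [0.07 0.07]
tineLback [600.11  84.53 126.03] [0.06 0.06]
tine [560.96  71.95 129.  ] [600.4   84.11 129.  ] yaw 0.2991158350063729
tine [590.06  41.68 129.  ] [612.74  50.08 129.  ] yaw 0.3545453977459526
tine [559.9   71.11 129.  ] [600.09  84.31 129.  ] yaw 0.3172972203255376
tine [579.89  38.14 129.  ] [612.48  50.05 129.  ] yaw 0.35031516196164897
```

```bash
python3 -m handwheel '[[[0,0,0],[-0.018,-0.008,0.02],0.3],[[0,0,0],[-0.0175,-0.0075,0.02],0.3],[[0,0,-6.75],[0,0,0.018],0.3],[[0,0,-6.75],[0,0,0.018],0.3],[[0,0,-6.75],[0,0,0.018],0.3]]'>/dev/null
python3 -m handwheel '[[[0,0,-6.75],[0,0,0.018],0.3],[[0,0,-6.75],[0,0,0.018],0.3],[[0,0,-6.75],[0,0,0.018],0.3],[[0,0,0],[0,0,0],0.3],[[0,0,0],[0,0,0],0.3]]'
python3 -c "
from h import *
import cv2
s=ctrl.read_state();print(s['eef_pos'],s['tool_rot'],s['qpos'],s['clock'],s['torque'])
print(totool(s,[582.6,59.5,143]))
shot('wrist','w3')"
```

```text
clock: 3.48
eef_pos: [581.7, 59.1, 178.2]
tool_rot: [-3.14, 0.002, 1.05]
force: [0.4, 0.1, 0.2]
width: 59.7
gripper_force: 0.0
[581.72  59.07 178.21] [-3.14  0.    1.05] [ 0.03  0.61 -0.28  1.75  0.22  0.81 -0.87] 3.4833 [-0.04 -0.01  0.03]
[ 0.87  0.6  35.21]
```

View pics/w3.png

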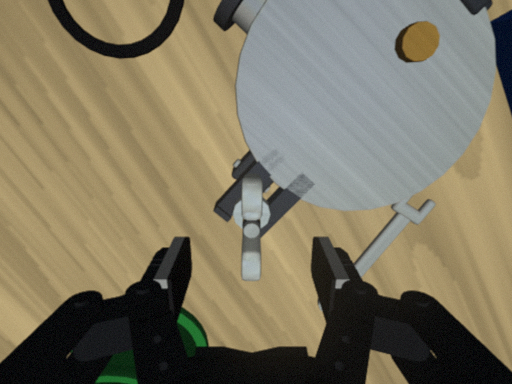

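```bash
python3 -m handwheel '[[[0,0,0],[0.0005,0.0005,0.012],0.3],[[0,0,0],[0,0,0.012],0.3],[[0,0,0],[0,0,0.011],0.3],[[0,0,0],[0,0,0],0.6],[[0,0,0],[0,0,0],1]]'
python3 -m handwheel '[[[0,0,0],[0,0,0],1],[[0,0,0],[0,0,0],1],[[0,0,0],[0,0,0],1],[[0,0,0],[0,0,0],1],[[0,0,0],[0,0,0],1]]'
python3 -c "
from h import *
s=ctrl.read_state();print(s['eef_pos'],s['tool_rot'],s['force'],s['torque'],s['width'],s['gripper_force'])
"
```

```text
clock: 3.95
eef_pos: [583.1, 60.9, 143.0]
tool_rot: [-3.141, 0.001, 1.054]
force: [0.8, 0.3, -0.4]
width: 36.6
gripper_force: 0.0
clock: 4.37
eef_pos: [583.2, 61.5, 144.0]
tool_rot: [-3.141, -0.001, 1.055]
force: [-2.4, 1.2, 4.8]
width: 8.9
gripper_force: 58.9
[583.24  61.46 143.98] [-3.14 -0.    1.05] [-2.38  1.22  4.8 ] [ 0.37  0.65 -0.14] 8.925169186619234 58.92541319830343
```

```bash
python3 -c "
from h import *
i=ctrl.get_image('wrist')
s=dict(eef_pos=[581.72,59.07,178.21],tool_rot=[-3.14,0.001,1.052])
i['pose']=toolT(s)@i['T_tool_cam']
for z in(159,161): print(totool(s,plane(i,251,231,z)))
print([totool(s,plane(i,251,v,168)) for v in(180,278)])
j=shot('wrist','w4')
im=cv2.imread('pics/w4.png')[140:340,130:370];cv2.imwrite('pics/c4.png',cv2.resize(im,None,fx=2.5,fy=2.5))
"
```

```text
[ 0.46  0.4  19.21]
[ 1.47  0.4  17.21]
[array([33.65,  0.38, 10.18]), array([-24.43,   0.41,  10.23])]
```

View pics/c4.png

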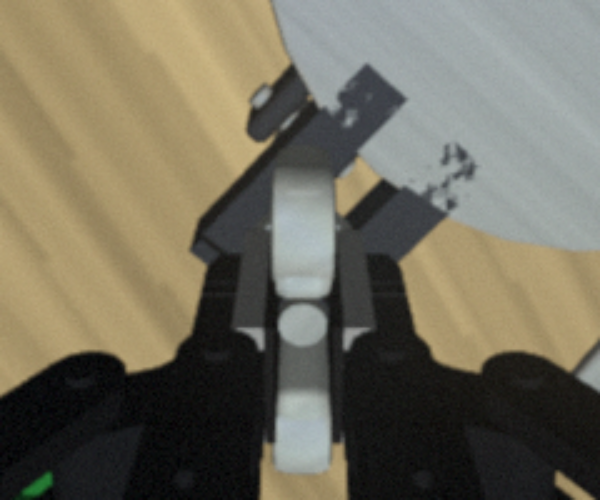

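```bash
cat > st.py <<'E'
from h import *
s=ctrl.read_state();print(s['clock'],s['eef_pos'],s['tool_rot'][2],'F',s['force'],'T',s['torque'],'w',s['width'],'q7',s['qpos'][6])
E
python3 -m handwheel '[[[0,0,-6],[0,0,-0.00033],1],[[0,0,-6],[0,0,-0.00033],1],[[0,0,-6],[0,0,-0.00034],1],[[0,0,-6],[0,0,-0.00033],1],[[0,0,-6],[0,0,-0.00034],1]]' >/dev/null; python3 st.py
python3 -m handwheel '[[[0,0,0],[0,0,0],1],[[0,0,0],[0,0,0],1],[[0,0,0],[0,0,0],1]]' >/dev/null; python3 st.py
```

```text
4.8833 [582.37  61.76 145.3 ] 1.5835519333873775 F [-4.66  1.81  5.45] T [ 0.46  1.07 -0.15] w 9.685860006554734 q7 -0.4790186068125923
5.1333 [582.35  61.73 145.31] 1.5788042957636501 F [-4.61  2.24  6.36] T [ 0.5   1.01 -0.02] w 9.317960702141315 q7 -0.48274522995292474
```

```bash
python3 -m handwheel '[[[0,0,-6],[0,-0.0005,-0.00033],1],[[0,0,-6],[0,-0.0005,-0.00033],1],[[0,0,-6],[0,0,-0.00034],1],[[0,0,-6],[0,0,-0.00033],1],[[0,0,-6],[0,0,-0.00034],1]]' >/dev/null; python3 st.py
python3 -m handwheel '[[[0,0,0],[0,0,0],1],[[0,0,0],[0,0,0],1]]' >/dev/null; python3 st.py
python3 -m handwheel '[[[0,0,-6],[0,0,-0.00033],1],[[0,0,-6],[0,0,-0.00033],1],[[0,0,-6],[0,0,-0.00034],1],[[0,0,-6],[0,0,-0.00033],1],[[0,0,-6],[0,0,-0.00034],1]]' >/dev/null; python3 st.py
python3 -m handwheel '[[[0,0,0],[0,0,0],1],[[0,0,0],[0,0,0],1]]' >/dev/null; python3 st.py
```

```text
5.55 [581.44  61.53 146.98] 2.106927763810529 F [-5.85  2.06  5.07] T [ 0.38  1.08 -0.13] w 9.362821941175808 q7 -0.06571547638739919
5.7167 [581.42  61.48 147.  ] 2.1023550078263793 F [-4.84  1.65  5.94] T [0.42 0.97 0.02] w 9.497623564744035 q7 -0.06926750844756802
6.1333 [580.76  60.86 148.6 ] 2.6302831632201538 F [-6.79 -0.93  5.91] T [ 0.14  1.38 -0.14] w 9.296577923508565 q7 0.35722596755832753
6.3 [580.81  60.86 148.61] 2.6256336215063336 F [-5.99  0.99  7.71] T [ 0.15  1.32 -0.02] w 9.204248212195939 q7 0.3534975650646386
```

```bash
python3 -m handwheel '[[[0,0,-6],[0.0008,-0.0005,-0.00033],1],[[0,0,-6],[0,0,-0.00033],1],[[0,0,-6],[0,0,-0.00034],1],[[0,0,-6],[0,0,-0.00033],1]]' >/dev/null; python3 st.py
python3 -m handwheel '[[[0,0,-6],[0,0,-0.00033],1],[[0,0,-6],[0,0,-0.00033],1]]' >/dev/null; python3 st.py
python3 -m handwheel '[[[0,0,0],[0,0,0],1],[[0,0,0],[0,0,0],1]]' >/dev/null; python3 st.py
```

```text
6.6333 [580.51  60.19 149.97] 3.0486279730419366 F [-4.19 -0.46  6.02] T [-0.11  1.09 -0.12] w 8.90352568623974 q7 0.7014344005690358
6.8 [580.5   59.85 150.62] -3.0253745143557977 F [-4.2  -1.62  6.06] T [-0.3   1.13 -0.08] w 9.652998795677327 q7 0.8764417078047875
6.9667 [580.52  59.81 150.64] -3.029974288462462 F [-4.7  -2.01  7.  ] T [-0.27  1.15  0.02] w 9.081652091040807 q7 0.8726647716921863
```

```bash
python3 -m handwheel '[[[0,0,-6],[0,0,-0.00033],1],[[0,0,-6],[0,0,-0.00033],1]]' >/dev/null; python3 st.py
python3 -m handwheel '[[[0,0,0],[0,0,0],1],[[0,0,0],[0,0,0],1]]' >/dev/null; python3 st.py
```

```text
7.1333 [580.58  59.49 151.32] -2.816386760114678 F [-4.53 -1.93  6.67] T [-0.47  1.06 -0.1 ] w 9.286231414512617 q7 1.0528662349248614
7.3 [580.58  59.49 151.29] -2.8207404554278006 F [-4.49 -2.12  8.27] T [-0.41  1.11  0.05] w 9.350489146203259 q7 1.0492839428201335
```

```bash
python3 -m handwheel '[[[0,0,-6],[0,0,-0.00033],1],[[0,0,-6],[0,0,-0.00033],1]]' >/dev/null; python3 st.py
python3 -m handwheel '[[[0,0,-6],[0,0,-0.00033],1],[[0,0,-6],[0,0,-0.00033],1]]' >/dev/null; python3 st.py
python3 -m handwheel '[[[0,0,0],[0,0,0],1],[[0,0,0],[0,0,0],1]]' >/dev/null; python3 st.py
```

```text
7.4667 [580.72  59.16 151.98] -2.607143093450192 F [-5.28 -3.26  7.3 ] T [-0.56  1.01 -0.11] w 9.342361483637571 q7 1.2312928881853038
7.6333 [580.93  58.84 152.64] -2.3977467198080515 F [-3.5  -3.71  6.91] T [-0.7   0.91 -0.07] w 9.309991047248182 q7 1.4116285297404447
7.8 [580.93  58.89 152.64] -2.4023418155879503 F [-4.67 -3.38  8.14] T [-0.72  0.99  0.01] w 9.29360524550199 q7 1.4077067242247716
```

```bash
python3 -m handwheel '[[[0,0,-6],[0,0,-0.00033],1],[[0,0,-6],[0,0,-0.00033],1]]' >/dev/null; python3 st.py
python3 -m handwheel '[[[0,0,-6],[0,0,-0.00033],1],[[0,0,-6],[0,0,-0.00033],1]]' >/dev/null; python3 st.py
python3 -m handwheel '[[[0,0,0],[0,0,0],1],[[0,0,0],[0,0,0],1]]' >/dev/null; python3 st.py
```

```text
7.9667 [581.21  58.63 153.33] -2.188749293055845 F [-3.45 -3.17  7.39] T [-0.78  0.83 -0.03] w 9.287414793256598 q7 1.5931392681179692
8.1333 [581.51  58.45 154.01] -1.9793661025707525 F [-2.58 -4.4   6.65] T [-0.82  0.68 -0.08] w 9.300467646616479 q7 1.7768268603742554
8.3 [581.5   58.51 153.99] -1.9838400602872759 F [-4.07 -3.37  7.12] T [-0.88  0.7   0.04] w 9.259941581026434 q7 1.7729002077293303
```

```bash
python3 -m handwheel '[[[0,0,-6],[0,0,-0.00033],1],[[0,0,-6],[0,0,-0.00033],1]]' >/dev/null; python3 st.py
python3 -m handwheel '[[[0,0,0],[0,0,0],1]]' >/dev/null; python3 st.py
python3 -m handwheel '[[[0,0,-6],[0,0,-0.00033],1],[[0,0,-6],[0,0,-0.00033],1]]' >/dev/null; python3 st.py
python3 -m handwheel '[[[0,0,0],[0,0,0],1],[[0,0,0],[0,0,0],1]]' >/dev/null; python3 st.py
```

```text
8.4667 [581.84  58.33 154.42] -1.7704830428518417 F [-0.44 -3.72  3.78] T [-0.74  0.31 -0.15] w 9.234649359223779 q7 1.9650997705511186
8.55 [581.86  58.38 154.38] -1.7715956359595713 F [-1.42 -4.36  6.35] T [-1.01  0.49  0.01] w 9.149565008315873 q7 1.964186925780305
8.7167 [582.14  58.33 154.71] -1.562317561751914 F [-0.55 -3.75  0.37] T [-0.79 -0.03 -0.18] w 9.238461329742227 q7 2.1599002044541638
8.8833 [582.14  58.37 154.68] -1.5690760483243449 F [ 0.65 -5.35  2.51] T [-1.21 -0.    0.06] w 8.897278107906645 q7 2.1533382184743246
```

```bash
python3 -m handwheel '[[[0,0,-4],[0,0,-0.00022],1],[[0,0,-4],[0,0,-0.00022],1]]' >/dev/null; python3 st.py
python3 -m handwheel '[[[0,0,0],[0,0,0],1],[[0,0,0],[0,0,0],1]]' >/dev/null; python3 st.py
```

```text
9.05 [582.33  58.36 154.92] -1.4271487783028212 F [ 1.26 -4.6  -0.03] T [-1.08 -0.33 -0.23] w 9.49887520483027 q7 2.2894088048549266
9.2167 [582.33  58.38 154.89] -1.4296464426197302 F [ 1.48 -4.72  0.79] T [-1.14 -0.24 -0.02] w 9.141451482089554 q7 2.286868167113855
```

```bash
python3 -c "
from h import *
t=shot('top','top2')
h=cv2.cvtColor(t['pixels'],cv2.COLOR_RGB2HSV)
m=cv2.inRange(h,(45,90,40),(80,255,255))
ys,xs=np.nonzero(m);print(xs.min(),xs.max(),ys.min(),ys.max())
for z in(60,130):
  c=np.array([plane(t,x,y,z)[:2] for x,y in zip(xs,ys)])
  d=np.linalg.norm(c-[582.6,59.5],axis=1);print(z,c.min(0),c.max(0),c[d.argmin()],d.min(),np.median(c,0))
  d=np.linalg.norm(c-[422,12],axis=1);print(c[d.argmin()],d.min())
"; python3 st.py
```

```text
248 318 211 286
60 [ 233.77 -189.67] [450.45  15.39] [447.65 -63.31] 182.4600053369591 [351.04 -90.35]
[401.15 -29.75] 46.66747319678636
130 [ 238.93 -177.81] [442.67  15.01] [440.03 -58.99] 185.3789853269069 [349.19 -84.43]
[396.3  -27.44] 47.07151553467654
9.2667 [582.37  58.4  154.91] -1.429818725719572 F [ 0.8  -5.4   1.29] T [-1.12 -0.28 -0.05] w 9.501301058620028 q7 2.2866983771039346
```

```bash
python3 -m handwheel '[[[0,0,0],[0,0,0],0.43],[[0,0,0],[0,0,0],0.43],[[0,0,0],[0,0,0],0.43],[[0,0,0],[0,0,0],0.43],[[0,0,0],[0,0,0],0.43]]' >/dev/null; python3 st.py
python3 -c "
from h import *
shot('wrist','w5')"
```

```text
9.6833 [581.45  61.36 155.43] -1.4238417939721393 F [-0.7   0.12  0.8 ] T [ 0.02 -0.01  0.01] w 48.884513707993534 q7 2.2897483822036424
```

View pics/w5.png

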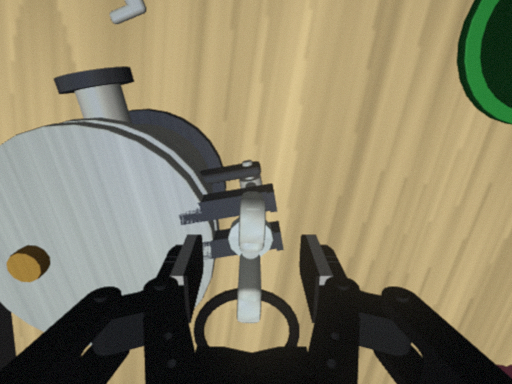

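```bash
python3 -m handwheel '[[[0,0,0],[0.0023,0.0075,0],0.43],[[0,0,0],[0.0022,0.0075,0],0.43],[[0,0,0],[0.0006,0.003,0],0.43],[[0,0,0],[0.0006,0.003,0],0.43]]' >/dev/null; python3 st.py
python3 -m handwheel '[[[0,0,0],[0.00075,0.004,0],0.43],[[0,0,0],[0.00075,0.004,0],0.43],[[0,0,0],[0,0,0],0.43]]' >/dev/null; python3 st.py
```

```text
10.0667 [561.37  51.81 155.5 ] -1.4237595931985259 F [ 2.09  0.33 -1.13] T [ 0.15 -0.38 -0.02] w 48.878959510810475 q7 2.2761235191783578
10.3167 [553.17  48.98 155.46] -1.4237438247635008 F [-0.22  0.36  0.21] T [-0.01 -0.12  0.01] w 48.74153973678787 q7 2.2701350974022168
```

```bash
python3 -m handwheel '[[[0,0,0],[0.00095,0.0049,0.0007],0.43],[[0,0,0],[0.00095,0.0049,0.0008],0.43],[[0,0,0],[0.00095,0.0049,0.0009],0.43],[[0,0,0],[0.00095,0.0049,0.001],0.43],[[0,0,0],[0.00095,0.0049,0.0011],0.43]]' >/dev/null; python3 st.py
python3 -m handwheel '[[[0,0,0],[0.0011,0.0055,0.002],0.43],[[0,0,0],[0.0011,0.0055,0.0023],0.43],[[0,0,0],[0.0011,0.0055,0.0025],0.43],[[0,0,0],[0,0,0],0.43]]' >/dev/null; python3 st.py
python3 -c "
from h import *
shot('side','s5'); im=cv2.imread('pics/s5.png')[130:260,130:300];cv2.imwrite('pics/c5.png',cv2.resize(im,None,fx=4,fy=4))"
```

```text
10.7333 [529.71  41.1  150.85] -1.4236063808677701 F [ 1.29  0.43 -0.63] T [ 0.17 -0.26  0.01] w 48.11751507752704 q7 2.2445915106220973
11.0667 [512.46  34.62 143.28] -1.4232455442438523 F [-0.04 -0.32 -0.21] T [ 0.01  0.04 -0.03] w 48.97235370752782 q7 2.220820243398963
```

View pics/c5.png

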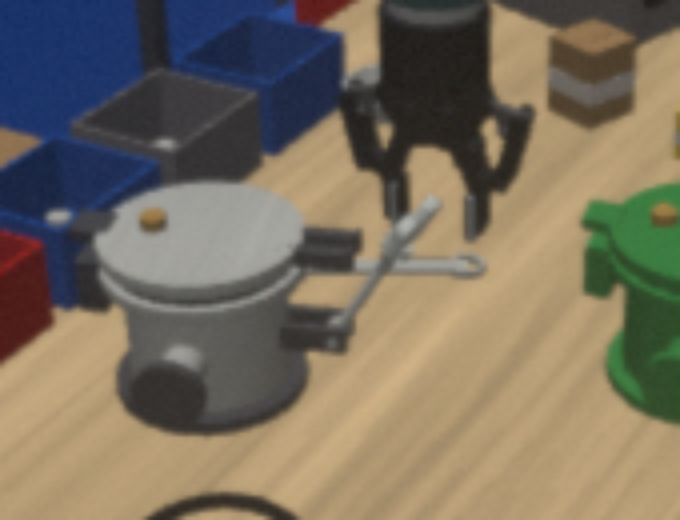

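The crop shows the bolt tipped about 35° forward (nut near crop 400,240). The rear finger is behind it, the front finger is well clear of the green housing, and the lid is untouched.

```bash
python3 -m handwheel '[[[0,0,0],[0.001,0.0051,0.003],0.43],[[0,0,0],[0.001,0.0051,0.0032],0.43],[[0,0,0],[0.001,0.0051,0.0035],0.43],[[0,0,0],[0.0009,0.0044,0.0038],0.43],[[0,0,0],[0.0009,0.0044,0.0041],0.43]]' >/dev/null; python3 st.py
python3 -m handwheel '[[[0,0,0],[0.0009,0.0044,0.0044],0.43],[[0,0,0],[0.0007,0.0037,0.0046],0.43],[[0,0,0],[0.0007,0.0037,0.0048],0.43],[[0,0,0],[0.0007,0.0037,0.005],0.43],[[0,0,0],[0,0,0],0.43]]' >/dev/null; python3 st.py
python3 -m handwheel '[[[0,0,0],[0.0005,0.0028,0.0052],0.43],[[0,0,0],[0.0005,0.0028,0.0054],0.43],[[0,0,0],[0.0005,0.0028,0.0056],0.43],[[0,0,0],[0.0003,0.0016,0.0045],0.43],[[0,0,0],[0,0,0],0.43]]' >/dev/null; python3 st.py
python3 -c "
from h import *
i=shot('side','s6'); im=cv2.imread('pics/s6.png')[130:260,130:300];cv2.imwrite('pics/c6.png',cv2.resize(im,None,fx=4,fy=4))"
```

```text
11.5333 [490.64  26.97 126.05] -1.4236343717728337 F [1.13 0.23 0.68] T [ 0.1  -0.1   0.01] w 48.311425720868165 q7 2.1716828165605437
11.95 [474.96  21.09 106.51] -1.4235959202485882 F [-0.5  -0.26  0.26] T [-0.02  0.01 -0.02] w 48.84679235274652 q7 2.1238502641619807
12.3667 [465.77  18.26  85.94] -1.423519351004814 F [-0.2  -0.56 -1.54] T [ 0.03 -0.02  0.02] w 48.76214105331456 q7 2.0732946565005976
```

View pics/c6.png

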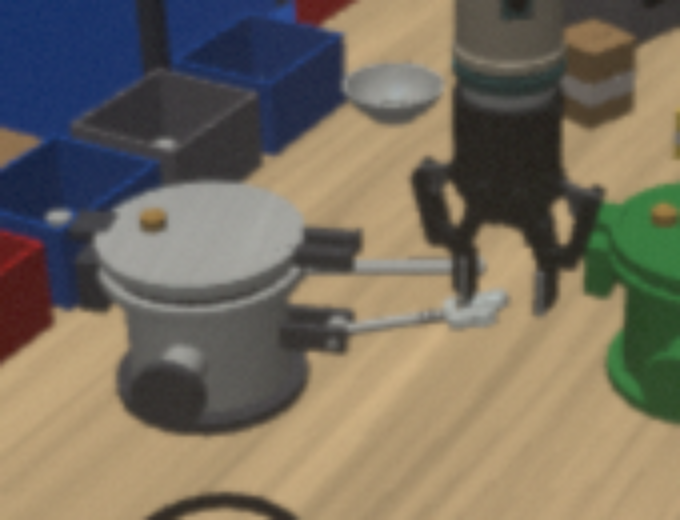

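```bash
python3 -m handwheel '[[[0,0,0],[0,0.001,-0.01],0.43],[[0,0,0],[0,0,-0.02],0.43],[[0,0,0],[0,0,-0.03],0.43],[[0,0,0],[0,0,-0.04],0.43],[[0,0,0],[0,0,-0.04],0.43]]' >/dev/null; python3 st.py
python3 -m handwheel '[[[0,0,0],[0,0,-0.03],0.43],[[0,0,0],[0,0,0],0.43],[[0,0,0],[0,0,0],0.43]]' >/dev/null; python3 st.py
python3 -c "
from h import *
i=shot('side','s7'); im=cv2.imread('pics/s7.png')[190:230,205:270];cv2.imwrite('pics/c7.png',cv2.resize(im,None,fx=12,fy=12,interpolation=cv2.INTER_CUBIC))"
```

```text
12.8333 [465.11  19.07 228.  ] -1.4225969347977911 F [ 1.79 -1.11  0.62] T [-0.05 -0.08 -0.03] w 49.00424741609729 q7 2.4170677868996897
13.0833 [466.88  18.71 258.84] -1.4243243730319977 F [ 0.21 -0.81 -0.66] T [-0.01  0.02 -0.08] w 48.65838133595699 q7 2.4882537959519624
```

View pics/c7.png

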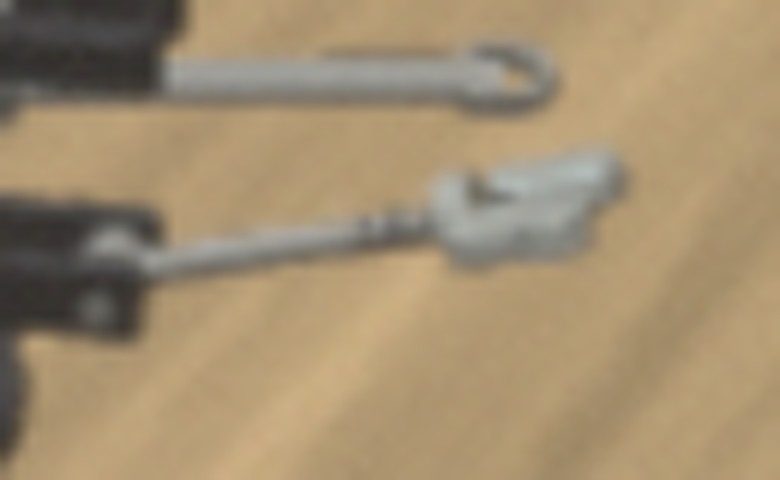

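```bash
python3 -c "
from h import *
i=shot('side')
p=np.array([582.6,59.5,55]);n=np.array([-.324,.946,0])
for x,y in((150,262),(430,222),(620,170)):
    o,d=ray(i,205+x/12,190+y/12);X=o+d*((p-o)@n)/(d@n);v=X-p
    print(X,np.linalg.norm(v),np.degrees(np.arctan2(v@[-.946,-.324,0],v[2])))
"; python3 st.py
```

```text
[569.46  55.    57.42] 14.098032262402631 80.10674282982343
[503.8   32.51  75.86] 85.86977700832782 75.93761191440412
[460.28  17.61  95.16] 135.38990358934078 72.7452945724362
13.1833 [465.27  18.06 256.41] -1.4237918153385927 F [-0.3  -0.39 -0.49] T [ 0.02  0.04 -0.03] w 48.537678444371096 q7 2.488004862003392
```

```bash
python3 -c "
from cell import ctrl
print(ctrl.finish_job())"
```

```text
the job is handed in; nothing more can be done
None
```

I unscrewed the wing nut about 218° until the torque rise showed it touching the stop collar (an estimated 0.4–0.5 rad past first touch, short of jamming), then swung the bolt out of the lug, laid it down to the front at about 75° (60° was needed), withdrew the arm and handed the job in at about 13 s; no verdict came back.

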